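# Stack a filter and hold the mirror flap at 40 degrees

### The job

Stack the filter parts squarely in the pocket between the four guide pins of the inspection station: first the aluminium holder (the body), then the brass spacer ring, then the green glass disc on top. Then lift the spring-loaded mirror flap by its black bar to 40 degrees open, level with the red bead on the arc, so that it throws the lamp's light on the stack, and hold it there still: the job ends with the gripper still holding the bar, since the flap springs shut when let go. Leave the other things on the bench where they are.

Things in the scene. Friction and masses are not known exactly. Their poses are not given: they have to be found in the camera images.
- station: Fixed inspection station: grey base plate 260 (x) x 130 (y) x 30 mm high; origin under its centre, z up. Its x runs from the pocket (-x, robot side) to the flap's hinge (+x). A steel arc stands beside the flap in the plane y = +61 mm, radius 108 mm about the hinge line, from flat to 70 degrees; a red 10 mm bead on it marks 40 degrees.
- pocket (a point): Centre of the pocket floor (black dot, 58 mm), at station (-70, 0, 30) mm; axes as the station's. Four steel pins, 8 mm thick, 50 mm high (top 6 mm tapered), stand round it at (+-21.6, +-21.6) mm in station axes: a round pocket of 53 mm for the 50 mm parts. The fingers pass through the 35 mm gaps between pins, facing station +-x and +-y.
- flap_hinge (a point): Point on the hinge line of the flap (at its middle), at station (120, 0, 36) mm; the hinge line runs along station y. This frame turns with the flap.
- flap (a joint): Opening angle of the mirror flap, rad: 0 = shut, flat (start); grows as the free edge (towards the pocket) rises; stop at 1.4. 40 degrees = 0.698. Spring and weight drive it shut, about 3 N at the bar. White plate 100 (from hinge) x 108 x 6 mm, mirror underneath, underside through the hinge line.
- flap_bar (a point): Flap's black grip bar, 10 mm thick, 70 mm long, parallel to station y, on two end posts; this point is mid-bar, on its axis. Shut, 90 mm from the hinge towards the pocket, 38 mm above it (32 above the flap's face), at station (30, 0, 74) mm; at 40 degrees: (75, 0, 123). Pinch it from above across station x; it turns between the pads, so the tool may stay pointing down while lifting.
- holder: Loose filter holder (the body of the stack), pale silver aluminium cylinder with a black dot on top, 50 mm diameter, 24 mm high, about 0.12 kg; origin centre of underside, z up. Stands on the mat. Goes on the pocket floor.
- spacer: Loose brass spacer ring, 50 mm outside, 32 mm inside, 14 mm high, about 0.06 kg; origin centre of underside. Lies on the mat. Goes on the holder, its underside 24 mm above the pocket floor.
- disc: Loose green glass disc, 50 mm diameter, 14 mm high, 0.04 kg; origin centre of underside. Lies on the mat. Goes on the spacer, its underside 38 mm above the pocket floor.
- mat: Fixed blue mat 300 (x) x 240 (y) x 3 mm; origin centre of underside. The three filter parts stand in a row along its x, about 95 mm apart, near its line y = +50 mm, in any order; the dropper and dish stand near y = -70 mm.
- dropper: Bystander, loose: leave where it is. Amber dropper bottle, 28 mm diameter, 65 mm high, on the mat; origin centre of underside.
- dish: Bystander, loose: leave where it is. Clear dish, 60 mm diameter, 15 mm high, on the mat; origin centre of underside.
- objective: Bystander, loose: leave where it is. Steel microscope objective, 28 mm diameter, 48 mm high, standing; origin centre of underside.
- slidebox: Bystander, loose: leave where it is. Blue slide box with white lid, 90 x 160 x 34.5 mm; origin centre of underside.
- driver: Bystander, loose: leave where it is. Screwdriver, 150 mm long, lying along its x; origin at its underside.
- beaker: Bystander, loose: leave where it is. Glass beaker, 70 mm diameter, 90 mm high, standing behind the station; origin centre of underside.
Mind the look-alikes: they are no part of the job. Several things have the shape of the holder; the one meant has the colours described above. Of the things shaped like the disc, the green one is meant.

How it is judged:
By the outcome, as a careful person would: the job done as asked, in the order asked, and still so for the second after the job is handed in, while the arm keeps its last pose, push and grip.
It also fails if it takes over 72 s, if anything falls off the work surface, if the arm or the gripper's body presses on something with over 40 N, if the wrist force passes 120 N, or if a joint passes its speed limit or range.

### The arm

A 6-joint arm with a two-finger parallel gripper is mounted at the origin on the work surface. World frame = base frame: x ahead of the robot, y to its left, z up, the work surface at z = 0. Lengths are in mm, angles in degrees, forces in N, time in s.
With the tool pointing down it reaches from about 325 to 775 mm from the base axis. Payload 9.3 kg.
Tool frame: the origin (TCP) lies between the finger pads, 19 mm behind the fingertips; this is the grasp point; z points along the fingers, y is the line along which they close (so a half turn about z gives the same grasp; the last joint's range is limited). The gripper opens to 85 mm and grips with 20 to 120 N. Pads are 22 mm wide; open, the fingers measure 114 mm over their backs; the gripper's body (76 mm by 85 mm) begins 54 mm behind the grasp point. The pads swing forward as they close: fully open they stand 13 mm farther back than shut.
Start: joints at [-79.79, 14.817, 1.232, 76.415, 0, 81.257], TCP at [178.633, -520.18, 249.979] pointing down, gripper open.
Joint ranges: [-174.27, 174.27], [-52.1, 104.24], [-59.71, 78.15], [-110.17, 111.67], [-87.03, 83.33], [-180, 180]. Speed limits (degrees/s): [127.2, 127.2, 159.86, 180, 180, 180].

### API

Orientations are given as a 3x3 rotation matrix whose columns are the frame's x, y, z axes.
In Python, from workcell import bot gives the robot as it stands.
- The arm moves only by the tool apply_moves, never from a script. Its argument "steps" is a list that holds one entry, the list of rows, each a list of 7 numbers: the shift along the world's x, y, z scaled (see below), then the turn, a rotation vector about the world's x, y, z scaled (see below), then the opening, from -1 (shut) to 1 (fully open). A call has 1 to 8 rows; each row shifts and turns the commanded pose from where the row before left it; what a row does not reach is not made up. The controller multiplies each number of a shift by 50 mm and each number of a turn by 4 degrees. A row lasts 1/10 s, in which the tool goes at most 50 mm and 8.59 degrees, less where a joint would pass 70% of its speed; a pose out of reach is approached as far as the arm can. A call with a number of a shift or a turn outside -1 to 1 is refused whole. A call with a gripper value outside its range is refused whole. The fingers move at their own pace and stop on an object; the grip force is fixed at half the most. Time passes only in rows, so rows that do not move let the fingers close. It gives the time, the measured TCP pose, the force, the opening and the grip force at its end, in the units of the state.
- bot.observe(): the state, without advancing time (a new reading comes with each control period).
- bot.snapshot(name): name is "scene" or "top"; returns a dict with "color" (420x560x3 uint8, blue, green, red), "vfov" (degrees; the focal length in pixels is half the picture's height over the tangent of half this angle, whatever the lens; pixels are square), "cx", "cy" (the principal point, pixels), "T" (4x4, takes a point from camera to world coordinates). Camera axes: x right, y up, looking along -z (the intrinsics and any distortion apply to the point x, -y, -z); pixel columns grow to the right and rows downward; lengths in mm; the calibration is good to about 2 mm. A picture is of the moment at which its call begins. There is no depth.
- bot.hand_in(): hands the job in; it is judged then, once.
Trained networks look in a picture, given as the dict that the camera call returned (one of the last four; its "shot" number tells which), for a name from the list of things; names that differ only in an ending like _2 or _b are one class to them, and where a whole thing is asked for, a point or a joint stands for the part that bears it (a point fixed in the world has none). Each returns a list of dicts, best first, with "conf" (0 to 1); they miss things now and then, are a little off and sometimes report something else, mostly with a low value. They report only what shows in the picture. A call takes as long as a camera call. They do not tell look-alikes from the thing itself.
- bot.recognise(picture, target): "at" ([x, y, z] in mm, in world coordinates, good to about 4 mm: the middle of the surface that is visible of it).
The state is a dict: "t": time; "joint_positions": joint angles; "joint_vel": joint speeds; "joint_torque": joint torques, N m; "ee_pos": TCP position; "tool_rot": TCP orientation; "force": force on the tool from outside, world axes, zero at the start; "torque": the same for the moment, N m; "finger_gap": finger opening in mm; "grip_force": force on a finger pad.
Only numpy, scipy, OpenCV 4.12 (cv2) and the standard library are available. Lean on these libraries where they do the work, as an engineer would, in place of code of your own. Each camera call takes 0.05 s, during which the arm holds its last target. There are 200 camera calls.

## Working session

There is one attempt and no reset: what is moved stays moved. The work goes in short steps, Python scripts to look and compute and a tool call to move; the robot and the scene stay as the last step left them, time stands still between calls to the robot, and variables do not carry over. Pictures are saved under pics/ and viewed, at most 12 in all, crops included, and the job is handed in when it is done.

Besides the shell and the picture viewer there is one more tool, called in YAML: its name, and indented under it one key for each argument. apply_moves: Moves the arm, as the interface text tells. Shifts and turns lie within -1 to 1; 1 stands for 50 mm of shift or 4 degrees of turn. Its arguments: {"type":"object","properties":{"steps":{"type":"array"}},"required":["steps"]}

```bash
mkdir -p pics; ls
cat > h.py <<'E'
import numpy as np, cv2
from workcell import bot
def K(s):
    h=s["color"].shape[0]; f=h/2/np.tan(np.radians(s["vfov"]/2)); return f,s["cx"],s["cy"]
def proj(s,p):
    f,cx,cy=K(s); T=np.array(s["T"]); q=np.linalg.inv(T)@np.append(p,1.); return np.array([cx+f*q[0]/-q[2], cy-f*q[1]/-q[2]])
def ray(s,u,v):
    f,cx,cy=K(s); T=np.array(s["T"]); d=T[:3,:3]@np.array([(u-cx)/f,-(v-cy)/f,-1]); return T[:3,3],d/np.linalg.norm(d)
def atz(s,u,v,z):
    o,d=ray(s,u,v); return o+d*(z-o[2])/d[2]
def tri(s1,p1,s2,p2):
    A=0;b=0
    for s,p in((s1,p1),(s2,p2)):
        o,d=ray(s,*p); P=np.eye(3)-np.outer(d,d); A=A+P; b=b+P@o
    return np.linalg.solve(A,b)
E
python3 - <<'E'
from h import *
import pickle
S={n:bot.snapshot(n) for n in("scene","top")}
pickle.dump(S,open("s0.pkl","wb"))
for n,s in S.items():
    cv2.imwrite(f"pics/{n}0.png",s["color"]); print(n,{k:v for k,v in s.items() if k not in("color","T")}, np.round(s["T"],3).tolist())
    for t in["station","flap","flap_bar","holder","spacer","disc","mat","dropper","dish"]:
        print(t,[(round(r["conf"],2),np.round(r["at"]).tolist(),proj(s,r["at"]).round().tolist()) for r in bot.recognise(s,t)[:5]])
print(bot.observe())
E
```

```text
pics
scene {'vfov': 49.782848961341955, 'cx': 277.24797278145286, 'cy': 207.6534900849012, 'shot': 1} [[0.697, -0.486, 0.527, 1133.516], [0.717, 0.489, -0.497, -544.031], [-0.016, 0.724, 0.689, 866.249], [0.0, 0.0, 0.0, 1.0]]
station [(0.77, [596.0, 139.0, 29.0], [326.0, 212.0]), (0.58, [506.0, -344.0, 42.0], [150.0, 296.0])]
flap [(0.66, [636.0, 150.0, 42.0], [341.0, 214.0])]
flap_bar [(0.74, [637.0, 151.0, 44.0], [341.0, 213.0])]
holder [(0.58, [346.0, -167.0, 24.0], [176.0, 224.0]), (0.57, [469.0, -217.0, 26.0], [188.0, 260.0])]
spacer [(0.59, [556.0, -221.0, 18.0], [209.0, 283.0])]
disc [(0.95, [764.0, -252.0, 17.0], [261.0, 351.0]), (0.78, [643.0, -222.0, 18.0], [233.0, 306.0])]
mat [(0.65, [577.0, -277.0, 3.0], [196.0, 307.0])]
dropper [(0.83, [506.0, -343.0, 43.0], [151.0, 295.0]), (0.64, [467.0, -216.0, 26.0], [188.0, 259.0])]
dish [(0.87, [593.0, -336.0, 21.0], [178.0, 323.0])]
top {'vfov': 52.8905758824873, 'cx': 278.4004060664192, 'cy': 207.3090006112652, 'shot': 2} [[0.023, 0.991, -0.135, 395.319], [-1.0, 0.022, -0.009, 18.681], [-0.006, 0.135, 0.991, 1236.014], [0.0, 0.0
[... 751 characters left out ...]
 8.00452591e-04,  8.12566435e+01]), 'joint_vel': array([ 0.01902429, -0.0416806 ,  0.02682947,  0.01265614,  0.01474744,
        0.03678088]), 'joint_torque': array([ 1.12083221e-04, -5.55397367e+01,  3.44731772e+01,  1.33431331e-03,
       -2.52886985e-04, -1.58937405e-05]), 'ee_pos': array([ 178.62388683, -520.16897129,  249.95979586]), 'tool_rot': array([[ 9.45790395e-01,  3.24777660e-01,  4.11487675e-06],
       [ 3.24777659e-01, -9.45790394e-01,  5.59753993e-05],
       [ 2.20713701e-05, -5.16045750e-05, -9.99999998e-01]]), 'force': array([-0.23103513,  0.04674107, -0.35711293]), 'torque': array([ 0.01006687, -0.00394986, -0.01696992]), 'grip_force': 0.0, 'finger_gap': 85.4371486317946}
```

Run:
```python
import cv2
a=cv2.imread("pics/scene0.png");b=cv2.imread("pics/top0.png")
cv2.imwrite("pics/c1.png",cv2.resize(a[150:400,120:460],(800,588),interpolation=cv2.INTER_CUBIC))
cv2.imwrite("pics/c2.png",cv2.resize(b[110:310,170:440],(800,593),interpolation=cv2.INTER_CUBIC))
```

```text
(no output)
```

View pics/c1.png

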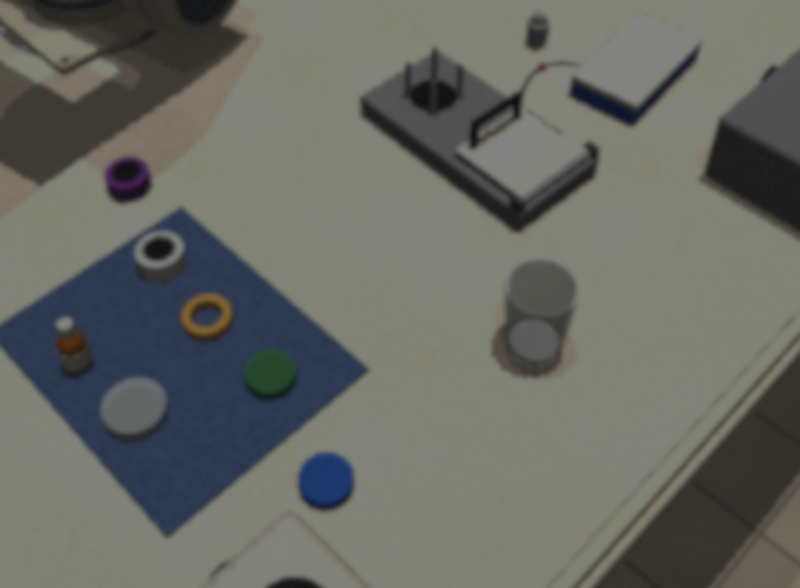

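View pics/c2.png

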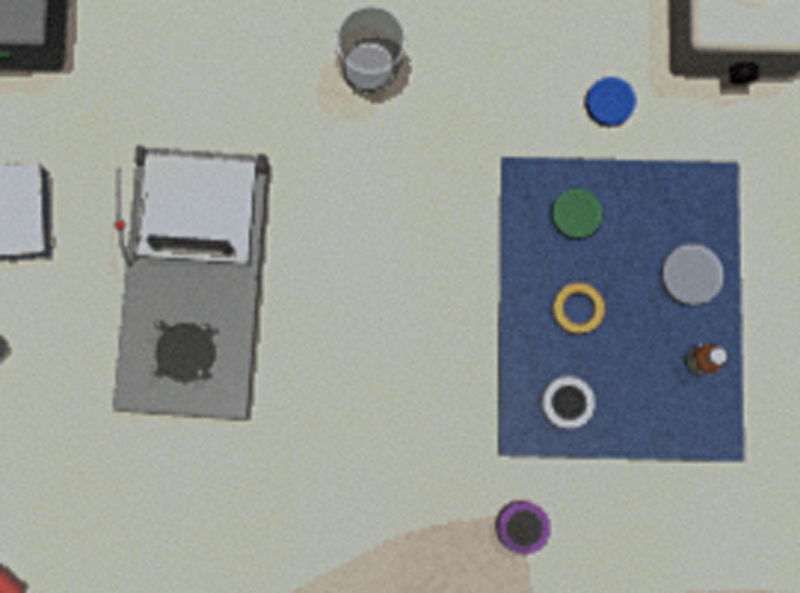

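View pics/scene0.png

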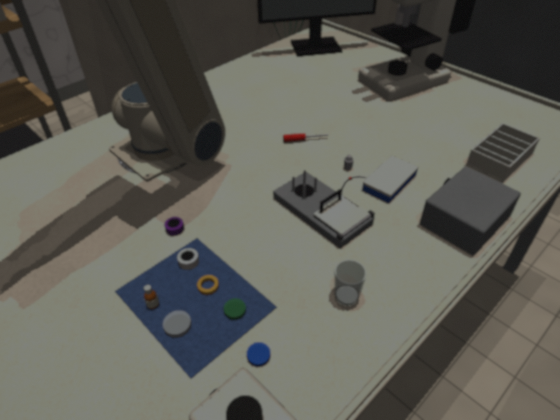

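Candidates for the holder in the top view are the silver/black cylinder at (361,246) and the purple one at (346,287). The silver one matches "pale silver". Candidates for the disc are the green one at (364,182) and the blue one at (376,144). The green one matches. The crop confirms both. The objects are roughly 90 px apart from the station, and the flap is shut. Next I'll take refined measurements.

Run:
```python
from h import *
import pickle
from scipy.optimize import least_squares
S=pickle.load(open("s0.pkl","rb")); s,t=S["scene"],S["top"]
def blob(sn,cond,near,r=22):
    hsv=cv2.cvtColor(sn["color"],cv2.COLOR_BGR2HSV).astype(int); m=cond(hsv[...,0],hsv[...,1],hsv[...,2]).astype(np.uint8)
    n,l,st,c=cv2.connectedComponentsWithStats(m)
    k=max((i for i in range(1,n) if np.hypot(*(c[i]-near))<10),key=lambda i:st[i,4],default=None)
    if k is None: return None
    cnt=max(cv2.findContours((l==k).astype(np.uint8),0,2)[0],key=cv2.contourArea)
    mm=np.zeros_like(m); cv2.drawContours(mm,[cnt],-1,1,-1); v,u=np.nonzero(mm); return np.array([u.mean(),v.mean()]),len(u)
a=np.linspace(0,2*np.pi,60)
def sil(sn,p,h,r):
    P=[proj(sn,p+[r*np.cos(x),r*np.sin(x),z]) for x in a for z in (0,h)]
    h_=cv2.convexHull(np.float32(P)); M=cv2.moments(h_); return np.array([M["m10"]/M["m00"],M["m01"]/M["m00"]]),M["m00"]
objs={"disc":(lambda h,S,v:(h>45)&(h<85)&(S>90),(235,307),(364,182),14,25),
"spacer":(lambda h,S,v:(h>12)&(h<30)&(S>100),(208,284),(365,214),14,25)}
for n,(c,ns,nt,h,r) in objs.items():
    bs,bt=blob(s,c,ns),blob(t,c,nt); print(n,bs,bt)
    f=lambda p:np.concatenate([sil(s,p,h,r)[0]-bs[0],sil(t,p,h,r)[0]-bt[0]])
    q=least_squares(f,[600,-220,3.]); print(q.x.round(1),q.fun.round(2),sil(s,q.x,h,r)[1],sil(t,q.x,h,r)[1])
dk=lambda h,S,v:(v<75)&(S<110)
for nm,ns,nt in (("holderdot",(187,257),(361,246)),("pocketdot",(304,191),(233,229))):
    bs,bt=blob(s,dk,ns),blob(t,dk,nt); print(nm,bs,bt)
    if bs and bt: print(tri(s,bs[0],t,bt[0]).round(1), atz(t,*bt[0],27 if nm[0]=="h" else 30).round(1), atz(s,*bs[0],27 if nm[0]=="h" else 30).round(1))
rd=lambda h,S,v:((h<8)|(h>172))&(S>90)
bs,bt=blob(s,rd,(350,178)),blob(t,rd,(210,186)); print("bead",bs,bt)
if bs and bt: print(tri(s,bs[0],t,bt[0]).round(1))
A=cv2.resize(t["color"][155:255,205:265],(360,600),interpolation=cv2.INTER_CUBIC)
B=cv2.resize(s["color"][165:245,268:378],(440,320),interpolation=cv2.INTER_CUBIC)
C=cv2.resize(t["color"][160:267,330:410],(209,280),interpolation=cv2.INTER_CUBIC)
D=cv2.resize(s["color"][240:320,165:250],(231,280),interpolation=cv2.INTER_CUBIC)
cv2.imwrite("pics/c3.png",np.hstack([A,np.vstack([B,np.hstack([C,D])])]))
```

```text
disc (array([234.26495726, 308.3988604 ]), 351) (array([364.16666667, 181.43981481]), 216)
[ 644.2 -221.1    3. ] [0.16 0.08 0.01 0.29] 416.9872657256201 243.6901772620622
spacer (array([207.45079365, 284.21269841]), 315) (array([364.81531532, 213.56306306]), 222)
[ 549.3 -222.7    3. ] [0.17 0.14 0.05 0.12] 371.1148535653483 247.45766028552316
holderdot (array([189.  , 265.34]), 150) (array([361.57954545, 245.29545455]), 88)
[ 458.6 -214.9   -6.3] [ 456.1 -209.8   27. ] [ 485.3 -226.4   27. ]
pocketdot (array([303.8863109 , 187.75174014]), 431) (array([231.79934211, 228.22697368]), 304)
[495.3 160.8  38.5] [496.1 162.   30. ] [488.5 167.9  30. ]
bead (array([349.66666667, 177.66666667]), 3) (array([210. , 185.5]), 6)
[604.7 216.5 106.1]
```

View pics/c3.png

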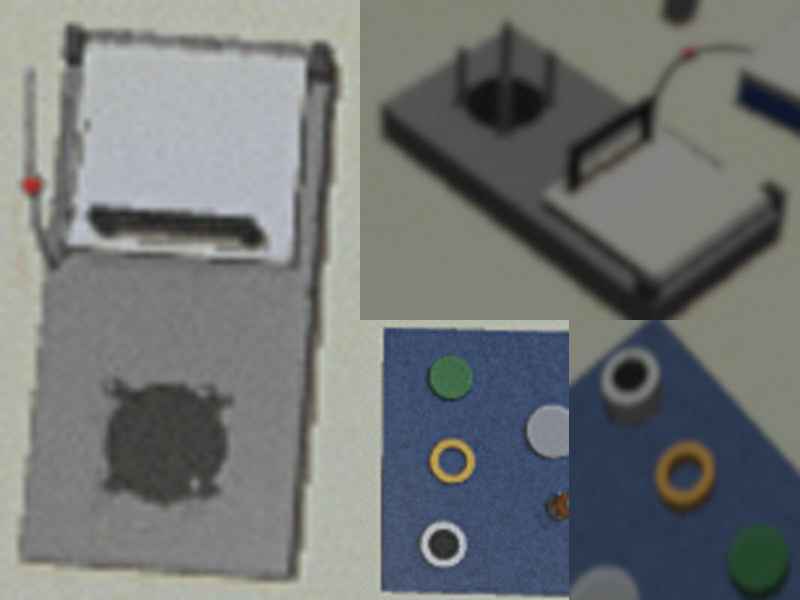

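Run:
```python
from h import *
import pickle
from scipy.optimize import least_squares
S=pickle.load(open("s0.pkl","rb")); s,t=S["scene"],S["top"]
ht,hs=(361.7,245.5),(187.0,255.6)
print("holder top",tri(s,hs,t,ht).round(1),atz(t,*ht,27).round(1),atz(s,*hs,27).round(1))
a=np.linspace(0,2*np.pi,60)
def sil(sn,p,h,r):
    P=np.array([proj(sn,p+[r*np.cos(x),r*np.sin(x),z]) for x in a for z in (0,h)])
    hl=P[cv2.convexHull(np.float32(P),returnPoints=False).ravel()]
    x,y=hl.T; x2,y2=np.roll(x,-1),np.roll(y,-1); w=x*y2-x2*y; A=w.sum()/2
    return np.array([((x+x2)*w).sum(),((y+y2)*w).sum()])/6/A
for n,bs,bt in(("disc",(234.26,308.4),(364.17,181.44)),("spacer",(207.45,284.21),(364.82,213.56))):
    q=least_squares(lambda p:np.concatenate([sil(s,p,14,25)-bs,sil(t,p,14,25)-bt]),[600,-220,3.],diff_step=1e-3); print(n,q.x.round(1),q.fun.round(2))
T=[((22,562),(-130,65,30)),((288,575),(-130,-65,30)),((166,443),(-70,0,30)),((68,245),(20,54,42)),((295,265),(20,-54,42)),((85,40),(120,54,42)),((308,50),(120,-54,42)),((32,186),(37.3,61,105.4))]
B=[((383,107),(-130,-65,30)),((503,103),(-70,0,30)),((540,190),(20,-54,42)),((650,278),(120,-54,42)),((775,190),(120,54,42)),((463,50),(-91.6,-21.6,80)),((551,55),(-48.4,21.6,80)),((507,22),(-91.6,21.6,80)),((577,152),(30,-35,74)),((648,108),(30,35,74)),((689,53),(37.3,61,105.4))]
T=[(t,((p[0]+.5)/6-.5+205,(p[1]+.5)/6-.5+155),q) for p,q in T]
B=[(s,((p[0]-360+.5)/4-.5+268,(p[1]+.5)/4-.5+165),q) for p,q in B]
def W(x,q):
    c,n=np.cos(x[3]),np.sin(x[3]); return np.array([x[0]+c*q[0]-n*q[1],x[1]+n*q[0]+c*q[1],x[2]+q[2]])
def f(x,L): return np.concatenate([proj(sn,W(x,q))-p for sn,p,q in L])
for L in(T+B,T,B):
    r=least_squares(f,[560,160,0,0.],args=(L,),loss="soft_l1",x_scale=[1,1,1,.01]); print(r.x[:3].round(1),np.degrees(r.x[3]).round(2),"pocket",W(r.x,(-70,0,30)).round(1),"bar",W(r.x,(30,0,74)).round(1)); print(f(r.x,L).reshape(-1,2).round(1).tolist())
```

```text
holder top [ 455.5 -210.7   24.8] [ 455.5 -210.1   27. ] [ 457.  -211.8   27. ]
disc [ 644.5 -221.3    4. ] [ 0.14 -0.01  0.15  0.12]
spacer [ 549.3 -222.7    3.7] [ 0.12 -0.01  0.12  0.09]
[565.7 157.2  -1.8] -2.48 pocket [495.8 160.3  28.2] bar [595.7 155.9  72.2]
[[-0.2, -0.4], [0.9, 0.5], [0.2, 0.0], [-0.1, 0.2], [-0.4, -0.7], [0.0, 0.5], [-0.0, 1.2], [0.3, -0.1], [-1.1, -0.7], [0.5, 0.3], [0.6, 1.2], [1.5, -0.1], [-1.5, 1.3], [-0.3, -0.5], [0.2, -1.2], [0.1, -0.3], [-0.2, 0.3], [0.6, -1.0], [0.2, 0.6]]
[565.4 156.9   3.2] -2.5 pocket [495.4 159.9  33.2] bar [595.3 155.5  77.2]
[[-0.4, -0.4], [0.9, 0.6], [0.1, -0.0], [-0.2, 0.0], [-0.4, -0.8], [-0.1, 0.2], [0.0, 0.9], [0.2, -0.4]]
[558.8 165.2 -11.3] -2.34 pocket [488.8 168.1  18.7] bar [588.7 164.   62.7]
[[-0.8, -0.5], [0.5, 0.4], [0.6, 1.0], [1.3, -0.6], [-2.2, 1.0], [-0.1, -0.3], [0.1, -1.0], [0.1, 0.0], [-0.3, 0.2], [0.2, -0.9], [-0.3, 0.8]]
```

Measured points:

| Point | x, y (mm) | z (mm) |
|---|---|---|
| Holder | 456, -211 | 25 (top) |
| Spacer | 549, -223 | 4 (underside) |
| Disc | 644.5, -221 | 4 (underside) |
| Pocket | 495.6, 160.1 | about 30 |
| Bar | 595.5, 155.7 | about 74 |

The station yaw is -2.5°. Heights agree with the text. I'll keep tool y along station x throughout, which suits both the pocket gaps and the bar.

apply_moves:
  steps:
    - [[0.308, 0.344, -0.144, 0, 0, 0.952, 1], [0.308, 0.344, -0.144, 0, 0, 0.952, 1], [0.308, 0.344, -0.144, 0, 0, 0.952, 1], [0.308, 0.344, -0.144, 0, 0, 0.952, 1], [0.308, 0.344, -0.144, 0, 0, 0.952, 1], [0.308, 0.344, -0.144, 0, 0, 0.952, 1], [0.308, 0.344, -0.144, 0, 0, 0.952, 1], [0.308, 0.344, -0.144, 0, 0, 0.952, 1]]

```text
t: 1.8
ee_pos: [302.4, -381.8, 192.2]
tool_rot: [[0.648, 0.761, 0.0], [0.761, -0.648, -0.0], [-0.0, 0.0, -1.0]]
force: [-0.9, 0.5, 0.5]
finger_gap: 85.3
grip_force: 0.0
```

apply_moves:
  steps:
    - [[0.308, 0.344, -0.144, 0, 0, 0.952, 1], [0.308, 0.344, -0.144, 0, 0, 0.952, 1], [0.308, 0.344, -0.144, 0, 0, 0.952, 1], [0.308, 0.344, -0.144, 0, 0, 0.952, 1], [0.308, 0.344, -0.144, 0, 0, 0.952, 1], [0.308, 0.344, -0.144, 0, 0, 0.952, 1], [0.308, 0.344, -0.144, 0, 0, 0.952, 1], [0.308, 0.344, -0.144, 0, 0, 0.952, 1]]

```text
t: 2.6
ee_pos: [425.7, -244.3, 134.6]
tool_rot: [[0.173, 0.985, 0.0], [0.985, -0.173, -0.0], [-0.0, 0.0, -1.0]]
force: [-0.0, -0.2, -0.0]
finger_gap: 85.3
grip_force: 0.0
```

apply_moves:
  steps:
    - [[0.308, 0.344, -0.144, 0, 0, 0.952, 1], [0.308, 0.344, -0.144, 0, 0, 0.952, 1], [0, 0, 0, 0, 0, 0, 1], [0, 0, 0, 0, 0, 0, 1]]

```text
t: 3.0
ee_pos: [455.9, -210.4, 120.3]
tool_rot: [[0.043, 0.999, -0.0], [0.999, -0.043, -0.0], [-0.0, -0.0, -1.0]]
force: [0.1, 0.1, -0.3]
finger_gap: 85.5
grip_force: 0.0
```

apply_moves:
  steps:
    - [[0, 0, -0.5, 0, 0, 0, 1], [0, 0, -0.5, 0, 0, 0, 1], [0, 0, -0.5, 0, 0, 0, 1], [0, 0, -0.3, 0, 0, 0, 1], [0, 0, -0.12, 0, 0, 0, 1], [0, 0, 0, 0, 0, 0, -1], [0, 0, 0, 0, 0, 0, -1], [0, 0, 0, 0, 0, 0, -1]]

```text
t: 3.8
ee_pos: [456.3, -211.2, 25.8]
tool_rot: [[0.044, 0.999, 0.001], [0.999, -0.044, -0.001], [-0.001, 0.002, -1.0]]
force: [-2.8, 0.9, 5.4]
finger_gap: 48.1
grip_force: 60.8
```

apply_moves:
  steps:
    - [[0, 0, 0, 0, 0, 0, -1], [0, 0, 0, 0, 0, 0, -1]]

```text
t: 4.0
ee_pos: [456.2, -211.2, 25.8]
tool_rot: [[0.044, 0.999, 0.002], [0.999, -0.044, -0.002], [-0.002, 0.002, -1.0]]
force: [-2.4, -0.3, 5.7]
finger_gap: 47.9
grip_force: 61.1
```

apply_moves:
  steps:
    - [[0, 0, 0.3, 0, 0, 0, -1], [0, 0, 0.6, 0, 0, 0, -1], [0, 0, 0.6, 0, 0, 0, -1], [0, 0.3, 0.6, 0, 0, 0, -1], [0.1, 0.6, 0, 0, 0, 0, -1], [0.1, 0.8, 0, 0, 0, 0, -1], [0.1, 0.8, 0, 0, 0, 0, -1], [0.1, 0.8, 0, 0, 0, 0, -1]]

```text
t: 4.8
ee_pos: [476.0, -44.3, 130.4]
tool_rot: [[0.044, 0.999, 0.002], [0.999, -0.044, -0.0], [-0.0, 0.002, -1.0]]
force: [0.6, 0.1, -1.2]
finger_gap: 47.9
grip_force: 62.1
```

apply_moves:
  steps:
    - [[0.1, 0.8, 0, 0, 0, 0, -1], [0.1, 0.8, 0, 0, 0, 0, -1], [0.1, 0.8, 0, 0, 0, 0, -1], [0.1, 0.8, 0, 0, 0, 0, -1], [0, 0.6, 0, 0, 0, 0, -1], [0, 0.3, 0, 0, 0, 0, -1], [0, 0, 0, 0, 0, 0, -1], [0, 0, 0, 0, 0, 0, -1]]

```text
t: 5.6
ee_pos: [495.8, 159.0, 129.6]
tool_rot: [[0.043, 0.999, 0.0], [0.999, -0.043, -0.0], [-0.0, 0.0, -1.0]]
force: [-0.1, -0.3, -1.3]
finger_gap: 47.8
grip_force: 62.1
```

Run:
```python
from h import *
o=bot.observe(); print(o["ee_pos"],o["tool_rot"].round(4).tolist(),o["force"],o["finger_gap"])
A=bot.snapshot("top");B=bot.snapshot("scene")
for n,s in(("top",A),("scene",B)):
    p=proj(s,o["ee_pos"]);print(n,p, proj(s,(495.6,160.1,30)))
    x,y=int(p[0]),int(p[1]); c=s["color"][y-45:y+75,max(0,x-55):x+25 if n=="top" else x+45]
    cv2.imwrite(f"pics/h_{n}.png",s["color"])
a=cv2.imread("pics/h_top.png")[150:265,195:285];b=cv2.imread("pics/h_scene.png")[110:230,250:350]
cv2.imwrite("pics/c4.png",np.hstack([cv2.resize(a,(400,511),interpolation=2),cv2.resize(b,(400,480),interpolation=2)[:480].copy() if 0 else cv2.copyMakeBorder(cv2.resize(b,(400,480),interpolation=2),0,31,0,0,0)]))
```

```text
[495.76489982 159.01043233 129.63755607] [[0.0433, 0.9991, 0.0003], [0.9991, -0.0433, -0.0004], [-0.0004, 0.0003, -1.0]] [-0.08715625 -0.34024872 -1.25613097] 47.81342326070275
top [228.5620129  225.13753503] [232.46020759 228.43181525]
scene [304.49312169 162.07043715] [303.81601732 190.22241406]
```

View pics/c4.png

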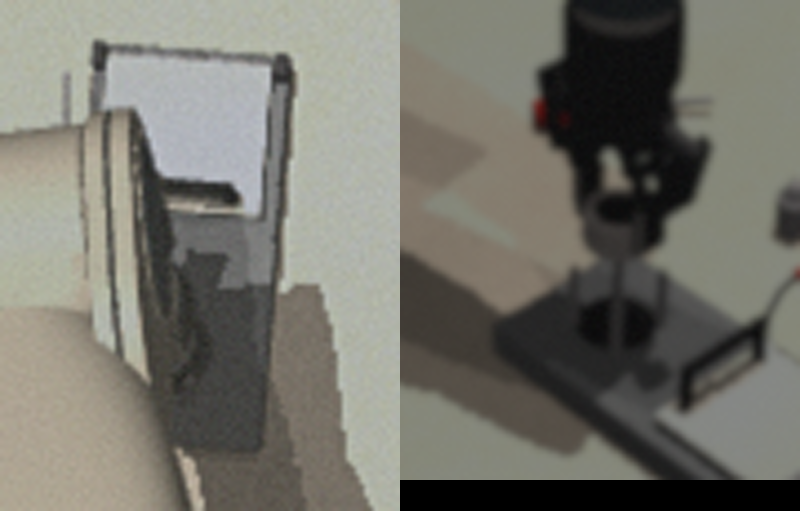

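The scene crop shows the holder upright in the grip over the pocket, its dot at about (303.5,162) against a projected TCP of (304.5,162). Now lowering it carefully.

apply_moves:
  steps:
    - [[0, 0, -0.4, 0, 0, 0, -1], [0, 0, -0.12, 0, 0, 0, -1], [0, 0, -0.06, 0, 0, 0, -1], [0, 0, -0.06, 0, 0, 0, -1], [0, 0, -0.06, 0, 0, 0, -1], [0, 0, 0, 0, 0, 0, -1]]

```text
t: 6.3
ee_pos: [495.8, 159.3, 94.3]
tool_rot: [[0.044, 0.999, -0.0], [0.999, -0.044, -0.0], [-0.0, -0.0, -1.0]]
force: [-0.6, -0.0, -1.2]
finger_gap: 48.0
grip_force: 62.2
```

apply_moves:
  steps:
    - [[0, 0, -0.15, 0, 0, 0, -1], [0, 0, -0.2, 0, 0, 0, -1], [0, 0, -0.2, 0, 0, 0, -1], [0, 0, -0.15, 0, 0, 0, -1], [0, 0, -0.06, 0, 0, 0, -1], [0, 0, -0.04, 0, 0, 0, -1], [0, 0, 0, 0, 0, 0, -1]]

```text
t: 7.0
ee_pos: [495.8, 159.4, 54.2]
tool_rot: [[0.044, 0.999, -0.0], [0.999, -0.044, -0.0], [-0.0, -0.0, -1.0]]
force: [0.2, -0.0, -1.5]
finger_gap: 48.0
grip_force: 62.2
```

apply_moves:
  steps:
    - [[0, 0, -0.03, 0, 0, 0, -1], [0, 0, 0, 0, 0, 0, -1], [0, 0, 0, 0, 0, 0, 0.45], [0, 0, 0, 0, 0, 0, 0.45], [0, 0, 0, 0, 0, 0, 0.45]]

```text
t: 7.5
ee_pos: [496.0, 159.4, 53.1]
tool_rot: [[0.044, 0.999, 0.0], [0.999, -0.044, 0.0], [0.0, 0.0, -1.0]]
force: [0.6, 0.3, 0.7]
finger_gap: 62.0
grip_force: 0.0
```

apply_moves:
  steps:
    - [[0, 0, 0.3, 0, 0, 0, 0.45], [0, 0, 0.6, 0, 0, 0, 0.45], [0, 0, 0.6, 0, 0, 0, 0.45], [0, -0.3, 0.15, 0, 0, 0, 1], [0.107, -0.6, 0, 0, 0, 0, 1], [0.107, -0.834, 0, 0, 0, 0, 1], [0.107, -0.834, 0, 0, 0, 0, 1], [0.107, -0.834, 0, 0, 0, 0, 1]]

```text
t: 8.3
ee_pos: [516.9, -12.6, 135.1]
tool_rot: [[0.043, 0.999, -0.0], [0.999, -0.043, -0.0], [-0.0, -0.0, -1.0]]
force: [0.2, -0.1, -0.2]
finger_gap: 85.2
grip_force: 0.0
```

apply_moves:
  steps:
    - [[0.107, -0.834, 0, 0, 0, 0, 1], [0.107, -0.834, 0, 0, 0, 0, 1], [0.107, -0.834, 0, 0, 0, 0, 1], [0.107, -0.834, 0, 0, 0, 0, 1], [0.107, -0.6, 0, 0, 0, 0, 1], [0.107, -0.3, -0.2, 0, 0, 0, 1], [0, 0, -0.4, 0, 0, 0, 1], [0, 0, -0.4, 0, 0, 0, 1]]

```text
t: 9.1
ee_pos: [549.0, -222.9, 83.9]
tool_rot: [[0.045, 0.999, -0.0], [0.999, -0.045, 0.0], [0.0, -0.0, -1.0]]
force: [0.5, -0.7, -0.2]
finger_gap: 85.1
grip_force: 0.0
```

Run:
```python
from h import *
A=bot.snapshot("top");B=bot.snapshot("scene"); o=bot.observe(); print(o["ee_pos"],o["force"])
cv2.imwrite("pics/p1t.png",A["color"])
a=A["color"][150:265,195:285];b=B["color"][155:235,265:355]
cv2.imwrite("pics/c5.png",np.hstack([cv2.resize(a,(400,511),interpolation=2),cv2.copyMakeBorder(cv2.resize(b,(400,356),interpolation=2),0,155,0,0,0)]))
```

```text
[ 547.5726283  -221.46695952   82.04984805] [-0.35773369 -0.25688928  0.21452838]
```

View pics/c5.png

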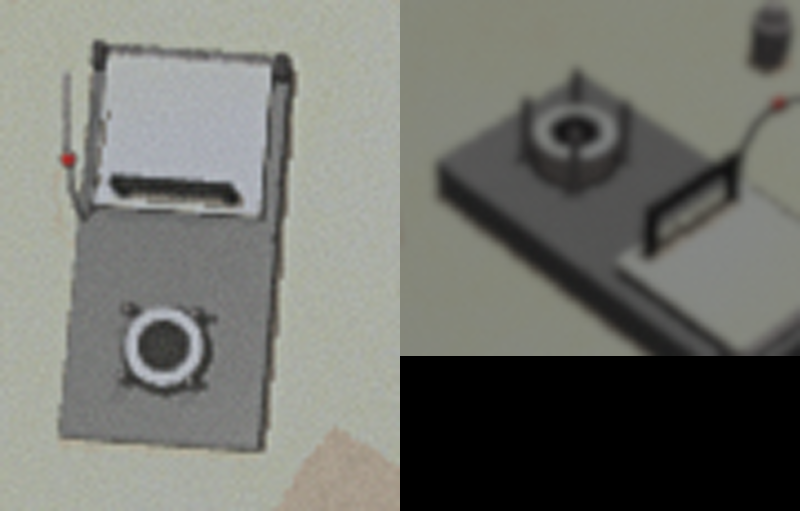

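The holder sits level in the pocket: the silver ring lies centred between the pins, at about (163,347) in the top crop. Next is the spacer.

apply_moves:
  steps:
    - [[0, 0, -0.4, 0, 0, 0, 1], [0, 0, -0.2, 0, 0, 0, 1], [0, 0, 0, 0, 0, 0, 1]]

```text
t: 9.5
ee_pos: [548.7, -221.8, 54.4]
tool_rot: [[0.043, 0.999, -0.002], [0.999, -0.043, 0.001], [0.001, -0.002, -1.0]]
force: [-0.3, 0.1, 0.7]
finger_gap: 85.7
grip_force: 0.0
```

apply_moves:
  steps:
    - [[0.01, -0.02, -0.4, 0, 0, 0, 1], [0, 0, -0.16, 0, 0, 0, 1], [0, 0, -0.05, 0, 0, 0, 1], [0, 0, 0, 0, 0, 0, -1], [0, 0, 0, 0, 0, 0, -1], [0, 0, 0, 0, 0, 0, -1], [0, 0, 0, 0, 0, 0, -1]]

```text
t: 10.2
ee_pos: [550.3, -223.7, 26.2]
tool_rot: [[0.044, 0.999, 0.001], [0.999, -0.044, -0.001], [-0.001, 0.002, -1.0]]
force: [-1.3, 1.7, 6.9]
finger_gap: 46.5
grip_force: 61.4
```

apply_moves:
  steps:
    - [[0, 0, 0.2, 0, 0, 0, -1], [0, 0, 0.5, 0, 0, 0, -1], [0, 0, 0.6, 0, 0, 0, -1], [0, 0, 0.6, 0, 0, 0, -1], [0, 0.3, 0.38, 0, 0, 0, -1], [-0.109, 0.6, 0, 0, 0, 0, -1], [-0.109, 0.834, 0, 0, 0, 0, -1], [-0.109, 0.834, 0, 0, 0, 0, -1]]

```text
t: 11.0
ee_pos: [533.2, -94.2, 139.9]
tool_rot: [[0.045, 0.999, 0.001], [0.999, -0.045, -0.0], [-0.0, 0.001, -1.0]]
force: [0.2, 0.6, -1.0]
finger_gap: 46.7
grip_force: 61.8
```

apply_moves:
  steps:
    - [[-0.109, 0.834, 0, 0, 0, 0, -1], [-0.109, 0.834, 0, 0, 0, 0, -1], [-0.109, 0.834, 0, 0, 0, 0, -1], [-0.109, 0.834, 0, 0, 0, 0, -1], [-0.109, 0.834, 0, 0, 0, 0, -1], [-0.109, 0.6, 0, 0, 0, 0, -1], [-0.109, 0.3, 0, 0, 0, 0, -1], [0, 0, 0, 0, 0, 0, -1]]

```text
t: 11.8
ee_pos: [494.6, 160.3, 139.7]
tool_rot: [[0.041, 0.999, 0.001], [0.999, -0.041, 0.0], [0.0, 0.001, -1.0]]
force: [-0.1, 0.6, -0.6]
finger_gap: 46.7
grip_force: 61.8
```

Run:
```python
from h import *
B=bot.snapshot("scene"); o=bot.observe(); print(o["ee_pos"],o["force"],o["finger_gap"],proj(B,o["ee_pos"]))
b=B["color"][120:220,255:355]
cv2.imwrite("pics/c6.png",cv2.resize(b,(600,600),interpolation=2))
```

```text
[495.08539759 159.1930415  139.62489931] [ 0.02437543 -0.04109444 -0.22615506] 46.43395149105929 [304.44846254 158.90471563]
```

View pics/c6.png

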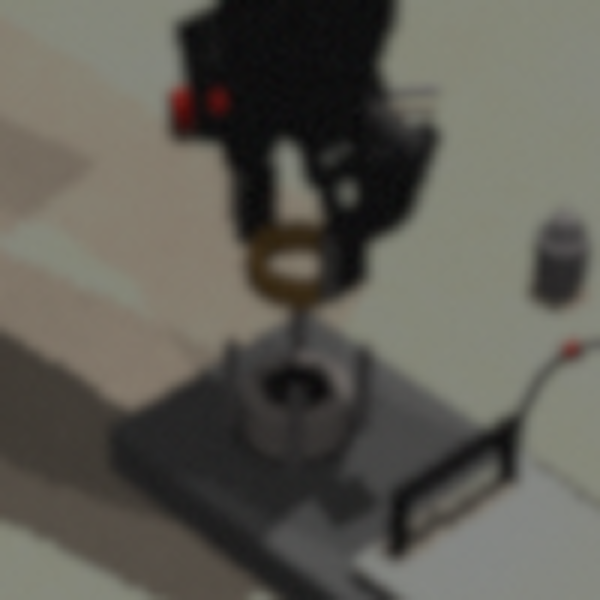

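apply_moves:
  steps:
    - [[0.014, 0, -0.4, 0, 0, 0, -1], [0, 0, -0.26, 0, 0, 0, -1], [0, 0, -0.06, 0, 0, 0, -1], [0, 0, -0.06, 0, 0, 0, -1], [0, 0, -0.06, 0, 0, 0, -1], [0, 0, -0.06, 0, 0, 0, -1], [0, 0, 0, 0, 0, 0, -1]]

```text
t: 12.55
ee_pos: [495.8, 158.5, 93.7]
tool_rot: [[0.044, 0.999, -0.001], [0.999, -0.044, 0.0], [0.0, -0.001, -1.0]]
force: [-1.3, 1.2, -1.6]
finger_gap: 46.1
grip_force: 61.7
```

apply_moves:
  steps:
    - [[0, 0.01, -0.08, 0, 0, 0, -1], [0, 0, -0.08, 0, 0, 0, -1], [0, 0, -0.08, 0, 0, 0, -1], [0, 0, -0.05, 0, 0, 0, -1], [0, 0, 0, 0, 0, 0, -1]]

```text
t: 13.05
ee_pos: [495.9, 158.9, 78.8]
tool_rot: [[0.044, 0.999, -0.001], [0.999, -0.044, -0.0], [-0.0, -0.001, -1.0]]
force: [-0.9, 1.6, -1.7]
finger_gap: 46.8
grip_force: 61.7
```

apply_moves:
  steps:
    - [[0, 0, -0.03, 0, 0, 0, -1], [0, 0, 0, 0, 0, 0, -1], [0, 0, -0.01, 0, 0, 0, -1], [0, 0, 0, 0, 0, 0, -1]]

```text
t: 13.45
ee_pos: [496.0, 158.9, 77.4]
tool_rot: [[0.044, 0.999, -0.0], [0.999, -0.044, 0.0], [0.0, -0.0, -1.0]]
force: [-2.1, 2.8, 1.6]
finger_gap: 46.5
grip_force: 62.0
```

apply_moves:
  steps:
    - [[0, 0, 0, 0, 0, 0, 0.45], [0, 0, 0, 0, 0, 0, 0.45], [0, 0, 0, 0, 0, 0, 0.45], [0, 0, 0.3, 0, 0, 0, 0.45], [0, 0, 0.6, 0, 0, 0, 0.45], [0, -0.3, 0.4, 0, 0, 0, 1], [0.297, -0.6, 0, 0, 0, 0, 1], [0.297, -0.834, 0, 0, 0, 0, 1]]

```text
t: 14.25
ee_pos: [526.5, 72.3, 143.5]
tool_rot: [[0.041, 0.999, 0.003], [0.999, -0.041, 0.0], [0.0, 0.003, -1.0]]
force: [0.9, -0.0, -0.7]
finger_gap: 85.8
grip_force: 0.0
```

apply_moves:
  steps:
    - [[0.297, -0.834, 0, 0, 0, 0, 1], [0.297, -0.834, 0, 0, 0, 0, 1], [0.297, -0.834, 0, 0, 0, 0, 1], [0.297, -0.834, 0, 0, 0, 0, 1], [0.297, -0.834, 0, 0, 0, 0, 1], [0.297, -0.834, 0, 0, 0, 0, 1], [0.297, -0.6, 0, 0, 0, 0, 1], [0.297, -0.3, -0.2, 0, 0, 0, 1]]

```text
t: 15.05
ee_pos: [645.5, -226.6, 133.2]
tool_rot: [[0.046, 0.999, 0.002], [0.999, -0.046, -0.002], [-0.002, 0.002, -1.0]]
force: [0.4, -0.2, -0.2]
finger_gap: 85.4
grip_force: 0.0
```

apply_moves:
  steps:
    - [[0, 0, -0.5, 0, 0, 0, 1], [0, 0, -0.5, 0, 0, 0, 1], [0, 0, -0.3, 0, 0, 0, 1], [0, 0, 0, 0, 0, 0, 1], [0, 0, 0, 0, 0, 0, 1]]

```text
t: 15.55
ee_pos: [644.7, -223.2, 67.7]
tool_rot: [[0.044, 0.999, 0.0], [0.999, -0.044, -0.0], [-0.0, 0.0, -1.0]]
force: [-0.3, 0.4, 1.3]
finger_gap: 85.1
grip_force: 0.0
```

Run:
```python
from h import *
A=bot.snapshot("top");B=bot.snapshot("scene"); o=bot.observe(); print(o["ee_pos"],o["force"])
a=A["color"][195:265,205:265];b=B["color"][160:230,270:350]
cv2.imwrite("pics/c7.png",np.hstack([cv2.resize(a,(343,400),interpolation=2),cv2.resize(b,(457,400),interpolation=2)]))
```

```text
[ 645.15130166 -223.27891942   68.67098237] [-0.50478068  0.94568092  0.23623413]
```

View pics/c7.png

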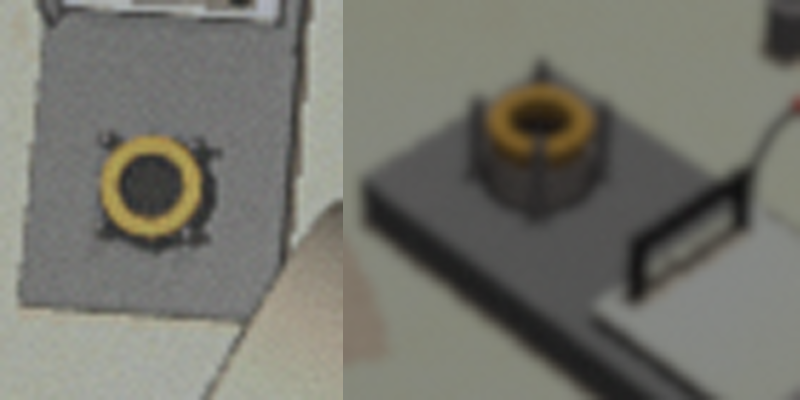

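The spacer lies level on the holder between the pins: the brass ring is at about (150,187) in the top crop and (540,125) in the scene crop. Next is the disc.

apply_moves:
  steps:
    - [[-0.005, 0.02, -0.5, 0, 0, 0, 1], [0, 0, -0.3, 0, 0, 0, 1], [0, 0, -0.08, 0, 0, 0, 1], [0, 0, 0, 0, 0, 0, -1], [0, 0, 0, 0, 0, 0, -1], [0, 0, 0, 0, 0, 0, -1], [0, 0, 0, 0, 0, 0, -1]]

```text
t: 16.35
ee_pos: [645.2, -222.3, 25.4]
tool_rot: [[0.044, 0.999, 0.003], [0.999, -0.044, -0.001], [-0.001, 0.003, -1.0]]
force: [-0.2, 0.0, 5.8]
finger_gap: 47.4
grip_force: 60.8
```

apply_moves:
  steps:
    - [[0, 0, 0.2, 0, 0, 0, -1], [0, 0, 0.5, 0, 0, 0, -1], [0, 0, 0.6, 0, 0, 0, -1], [0, 0, 0.6, 0, 0, 0, -1], [0, 0.3, 0.38, 0, 0, 0, -1], [-0.297, 0.6, 0, 0, 0, 0, -1], [-0.297, 0.834, 0, 0, 0, 0, -1], [-0.297, 0.834, 0, 0, 0, 0, -1]]

```text
t: 17.15
ee_pos: [599.2, -92.8, 138.5]
tool_rot: [[0.045, 0.999, 0.001], [0.999, -0.045, -0.0], [-0.0, 0.001, -1.0]]
force: [1.0, 0.9, 0.1]
finger_gap: 46.9
grip_force: 61.7
```

apply_moves:
  steps:
    - [[-0.297, 0.834, 0, 0, 0, 0, -1], [-0.297, 0.834, 0, 0, 0, 0, -1], [-0.297, 0.834, 0, 0, 0, 0, -1], [-0.297, 0.834, 0, 0, 0, 0, -1], [-0.297, 0.834, 0, 0, 0, 0, -1], [-0.297, 0.6, 0, 0, 0, 0, -1], [-0.297, 0.3, 0, 0, 0, 0, -1], [0, 0, 0, 0, 0, 0, -1]]

```text
t: 17.95
ee_pos: [494.2, 161.8, 138.6]
tool_rot: [[0.041, 0.999, 0.001], [0.999, -0.041, 0.0], [0.0, 0.001, -1.0]]
force: [0.0, -0.1, 0.1]
finger_gap: 47.2
grip_force: 61.7
```

apply_moves:
  steps:
    - [[0, 0, -0.1, 0, 0, 0, -1], [0, 0, -0.2, 0, 0, 0, -1], [0, 0, -0.1, 0, 0, 0, -1], [0, 0, 0, 0, 0, 0, -1], [0, 0, 0, 0, 0, 0, -1]]

```text
t: 18.45
ee_pos: [496.0, 159.4, 117.0]
tool_rot: [[0.045, 0.999, -0.001], [0.999, -0.045, -0.0], [-0.0, -0.001, -1.0]]
force: [0.8, 0.3, 0.1]
finger_gap: 47.2
grip_force: 61.7
```

apply_moves:
  steps:
    - [[0, 0, -0.16, 0, 0, 0, -1], [0, 0, -0.1, 0, 0, 0, -1], [0, 0, -0.06, 0, 0, 0, -1], [0, 0, -0.06, 0, 0, 0, -1], [0, 0, -0.06, 0, 0, 0, -1], [0, 0, 0, 0, 0, 0, -1]]

```text
t: 19.05
ee_pos: [495.6, 159.9, 95.0]
tool_rot: [[0.044, 0.999, -0.001], [0.999, -0.044, -0.0], [-0.0, -0.001, -1.0]]
force: [-0.4, -0.5, -0.6]
finger_gap: 47.0
grip_force: 61.7
```

apply_moves:
  steps:
    - [[0, 0, -0.05, 0, 0, 0, -1], [0, 0, -0.03, 0, 0, 0, -1], [0, 0, -0.02, 0, 0, 0, -1], [0, 0, 0, 0, 0, 0, -1]]

```text
t: 19.45
ee_pos: [495.8, 159.9, 90.4]
tool_rot: [[0.044, 0.999, 0.0], [0.999, -0.044, 0.0], [0.0, 0.0, -1.0]]
force: [-0.6, 1.5, 0.2]
finger_gap: 47.0
grip_force: 61.7
```

apply_moves:
  steps:
    - [[0, 0, -0.01, 0, 0, 0, -1], [0, 0, 0, 0, 0, 0, 0.45], [0, 0, 0, 0, 0, 0, 0.45], [0, 0, 0, 0, 0, 0, 0.45], [0, 0, 0.3, 0, 0, 0, 0.45], [0, 0, 0.6, 0, 0, 0, 0.45], [0.2, 0, 0.3, 0, 0, 0, 0.2], [0.5, -0.04, 0, 0, 0, 0, 0.2]]

```text
t: 20.25
ee_pos: [531.0, 158.4, 152.6]
tool_rot: [[0.043, 0.999, 0.003], [0.999, -0.043, 0.001], [0.001, 0.003, -1.0]]
force: [0.8, 0.2, 0.2]
finger_gap: 51.3
grip_force: 0.0
```

apply_moves:
  steps:
    - [[0.6, -0.04, 0, 0, 0, 0, 0.2], [0.5, 0, 0, 0, 0, 0, 0.2], [0.2, 0, 0, 0, 0, 0, 0.2], [0, 0, 0, 0, 0, 0, 0.2], [0, 0, 0, 0, 0, 0, 0.2]]

```text
t: 20.75
ee_pos: [594.8, 156.0, 149.5]
tool_rot: [[0.044, 0.999, -0.001], [0.999, -0.044, -0.0], [-0.0, -0.001, -1.0]]
force: [-0.8, 0.3, 0.1]
finger_gap: 51.0
grip_force: 0.0
```

Run:
```python
from h import *
A=bot.snapshot("top");B=bot.snapshot("scene"); o=bot.observe(); print(o["ee_pos"],o["force"],o["finger_gap"])
a=A["color"][155:265,200:270];b=B["color"][130:240,270:390]
cv2.imwrite("pics/c8.png",np.hstack([cv2.resize(a,(318,500),interpolation=2),cv2.copyMakeBorder(cv2.resize(b,(480,440),interpolation=2),0,60,0,0,0)]))
```

```text
[594.72070857 156.06084471 150.02249523] [-0.48590796 -0.50927397  0.37649178] 51.25866083815853
```

View pics/c8.png

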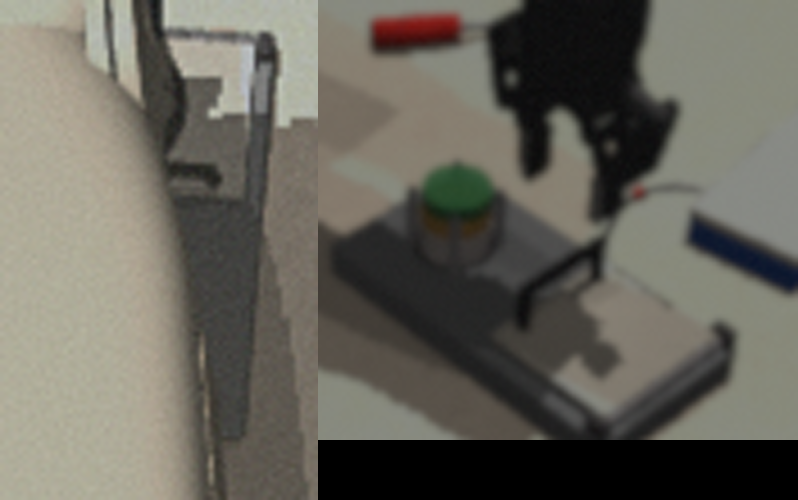

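The stack is complete: the green disc lies level on brass and silver, at about (458,190) in the crop. The fingers straddle the bar. Now descending and gripping it.

apply_moves:
  steps:
    - [[0.02, 0, -0.3, 0, 0, 0, 0.2], [0, 0, -0.6, 0, 0, 0, 0.2], [0, 0, -0.4, 0, 0, 0, 0.2], [0, 0, -0.22, 0, 0, 0, 0.2], [0, 0, 0, 0, 0, 0, 0.2], [0, 0, 0, 0, 0, 0, 0.2]]

```text
t: 21.45
ee_pos: [596.9, 156.0, 74.8]
tool_rot: [[0.043, 0.999, 0.001], [0.999, -0.043, 0.0], [0.0, 0.001, -1.0]]
force: [-0.7, 0.1, 0.7]
finger_gap: 51.0
grip_force: 0.0
```

apply_moves:
  steps:
    - [[0, 0, 0, 0, 0, 0, -1], [0, 0, 0, 0, 0, 0, -1], [0, 0, 0, 0, 0, 0, -1], [0, 0, 0, 0, 0, 0, -1], [0, 0, 0, 0, 0, 0, -1]]

```text
t: 21.95
ee_pos: [594.6, 156.1, 74.4]
tool_rot: [[0.043, 0.999, -0.003], [0.999, -0.043, 0.0], [0.0, -0.003, -1.0]]
force: [-12.1, 0.0, 8.8]
finger_gap: 8.0
grip_force: 58.6
```

apply_moves:
  steps:
    - [[0.01, -0.0016, 0.0772, 0, 0, 0, -1], [0.0366, -0.0016, 0.0772, 0, 0, 0, -1], [0.0431, -0.0019, 0.0735, 0, 0, 0, -1], [0.0431, -0.0019, 0.0735, 0, 0, 0, -1], [0.0493, -0.0021, 0.0695, 0, 0, 0, -1], [0.0493, -0.0021, 0.0695, 0, 0, 0, -1], [0.0553, -0.0024, 0.0649, 0, 0, 0, -1], [0.0553, -0.0024, 0.0649, 0, 0, 0, -1]]

```text
t: 22.75
ee_pos: [610.9, 155.3, 102.1]
tool_rot: [[0.043, 0.999, -0.006], [0.999, -0.043, 0.0], [-0.0, -0.006, -1.0]]
force: [-13.5, 0.5, 5.5]
finger_gap: 7.8
grip_force: 58.5
```

apply_moves:
  steps:
    - [[0, 0, 0, 0, 0, 0, -1], [0, 0, 0, 0, 0, 0, -1]]

```text
t: 22.95
ee_pos: [611.3, 155.3, 102.6]
tool_rot: [[0.043, 0.999, -0.005], [0.999, -0.043, 0.0], [-0.0, -0.005, -1.0]]
force: [-14.7, 0.3, 7.5]
finger_gap: 7.8
grip_force: 58.8
```

apply_moves:
  steps:
    - [[0.03, 0.0, 0.088, 0, 0, 0, -1], [0.0607, -0.0026, 0.0598, 0, 0, 0, -1], [0.0657, -0.0028, 0.0543, 0, 0, 0, -1], [0.0657, -0.0028, 0.0543, 0, 0, 0, -1], [0.0701, -0.003, 0.0484, 0, 0, 0, -1], [0.0701, -0.003, 0.0484, 0, 0, 0, -1], [0.0742, -0.0032, 0.0422, 0, 0, 0, -1], [0.0742, -0.0032, 0.0422, 0, 0, 0, -1]]

```text
t: 23.75
ee_pos: [638.1, 154.0, 125.5]
tool_rot: [[0.043, 0.999, -0.002], [0.999, -0.043, -0.0], [-0.0, -0.002, -1.0]]
force: [-13.5, -1.0, 8.9]
finger_gap: 7.5
grip_force: 58.7
```

apply_moves:
  steps:
    - [[0, 0, 0, 0, 0, 0, -1], [0, 0, 0, 0, 0, 0, -1], [0, 0, 0, 0, 0, 0, -1]]

```text
t: 24.05
ee_pos: [638.2, 154.0, 125.5]
tool_rot: [[0.044, 0.999, -0.002], [0.999, -0.044, -0.0], [-0.0, -0.002, -1.0]]
force: [-11.9, 0.4, 9.3]
finger_gap: 7.6
grip_force: 59.0
```

Run:
```python
from h import *
import pickle
A=bot.snapshot("top");B=bot.snapshot("scene"); o=bot.observe(); print(o["ee_pos"],o["force"],o["finger_gap"])
pickle.dump((A,B),open("s9.pkl","wb"))
a=A["color"][150:220,200:270];b=B["color"][140:240,280:390]
cv2.imwrite("pics/c9.png",np.hstack([cv2.resize(a,(250,250),interpolation=2)[:, :] if 0 else cv2.copyMakeBorder(cv2.resize(a,(250,250),interpolation=2),0,250,0,0,0),cv2.resize(b,(550,500),interpolation=2)]))
p=o["ee_pos"]; d=np.hypot(p[0]-594.6,p[2]-74.4); print("chord angle",np.degrees(2*np.arcsin(d/2/97.7)))
# predicted flap-corner pixels (scene), flap upper/lower free-edge corners for several angles
c,n=np.cos(np.radians(-2.48)),np.sin(np.radians(-2.48))
def W(q): return np.array([565.5+c*q[0]-n*q[1],157+n*q[0]+c*q[1],q[2]])
for th in(36,38,40,42,44):
    e=np.radians(th); f=lambda r,h,y:W((120-r*np.cos(e)+h*np.sin(e),y,36+r*np.sin(e)+h*np.cos(e)))
    print(th,[((proj(B,f(*q))-[280,140])*5+[250,0]).round().tolist() for q in((100,6,-54),(100,0,-54),(100,6,54),(90,38,-35),(90,38,35))])
```

```text
[638.15061031 154.03175515 125.5765565 ] [-12.19197018  -0.30698497  10.12630151] 7.515063503271842
chord angle 40.229864838391926
36 [[452.0, 305.0], [446.0, 308.0], [598.0, 209.0], [521.0, 284.0], [616.0, 221.0]]
38 [[456.0, 303.0], [450.0, 306.0], [601.0, 207.0], [525.0, 285.0], [621.0, 221.0]]
40 [[459.0, 302.0], [453.0, 305.0], [605.0, 206.0], [530.0, 285.0], [626.0, 222.0]]
42 [[463.0, 300.0], [457.0, 303.0], [609.0, 204.0], [535.0, 286.0], [631.0, 222.0]]
44 [[467.0, 299.0], [460.0, 302.0], [613.0, 203.0], [540.0, 287.0], [636.0, 223.0]]
```

View pics/c9.png

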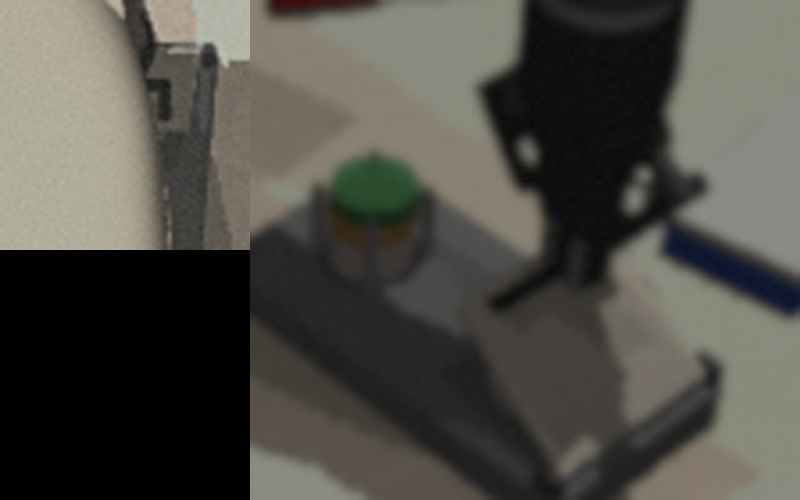

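Run:
```python
from h import *
import pickle
S=pickle.load(open("s0.pkl","rb"))["scene"]; A,B=pickle.load(open("s9.pkl","rb"))
B2=[bot.snapshot("scene") for _ in range(6)]
imB=np.mean([b["color"] for b in B2],0); imS=S["color"].astype(float)
c,n=np.cos(np.radians(-2.48)),np.sin(np.radians(-2.48))
W=lambda q:np.array([565.7+c*q[0]-n*q[1],157.2+n*q[0]+c*q[1],q[2]-1.8])
def edge(im,sn,th,y,h=6):
    e=np.radians(th); f=lambda r:proj(sn,W((120-r*np.cos(e)+h*np.sin(e),y,36+r*np.sin(e)+h*np.cos(e))))
    g=cv2.GaussianBlur(im.astype(np.float32).mean(2),(0,0),.6); out=[]
    d=f(95)-f(20); d/=np.linalg.norm(d); nn=np.array([-d[1],d[0]]); t=np.arange(-4,4.01,.1)
    for r in range(15,96,5):
        p=f(r); pts=p+t[:,None]*nn
        pr=cv2.remap(g,np.float32(pts[None,:,0]),np.float32(pts[None,:,1]),cv2.INTER_CUBIC)[0]
        gr=np.gradient(pr); k=np.argmax(np.abs(gr)); out.append((r,round(t[k],1),round(float(gr[k]),1)))
    return out,nn
for nm,im,sn,th in(("shut",imS,S,0),("38.7",imB,B2[-1],38.7),("41",imB,B2[-1],41.)):
    for y in(-54,54):
        o,nn=edge(im,sn,th,y); print(nm,y,nn.round(2),o)
o=bot.observe();print(o["ee_pos"],o["force"])
for t in("flap","flap_bar"): print(t,[(r["conf"],np.round(r["at"],1)) for r in bot.recognise(B2[-1],t)])
```

```text
shut -54 [ 0.59 -0.81] [(15, np.float64(-0.3), 3.6), (20, np.float64(-0.3), 3.1), (25, np.float64(-0.5), 4.0), (30, np.float64(-0.5), 3.2), (35, np.float64(-0.4), 3.7), (40, np.float64(-0.3), 3.0), (45, np.float64(-0.7), 3.2), (50, np.float64(-0.7), 3.4), (55, np.float64(0.5), 3.5), (60, np.float64(-0.5), 3.3), (65, np.float64(0.4), 3.5), (70, np.float64(-0.8), 3.3), (75, np.float64(0.1), 3.3), (80, np.float64(0.4), 3.6), (85, np.float64(-0.6), 3.4), (90, np.float64(0.3), 3.2), (95, np.float64(-0.9), 2.5)]
shut 54 [ 0.55 -0.83] [(15, np.float64(0.9), -0.2), (20, np.float64(2.0), -0.1), (25, np.float64(1.8), -0.1), (30, np.float64(-2.0), -0.1), (35, np.float64(-1.7), -0.2), (40, np.float64(-1.6), -0.8), (45, np.float64(-1.5), -1.1), (50, np.float64(1.0), 1.0), (55, np.float64(-1.4), -0.9), (60, np.float64(1.0), 0.8), (65, np.float64(-1.7), -0.9), (70, np.float64(-1.2), -0.9), (75, np.float64(-1.0), -0.8), (80, np.float64(-1.4), -0.7), (85, np.float64(-1.0), -0.8), (90, np.float64(-3.6), 0.9), (95, np.float64(-2.9), 2.0)]
38.7 -54 [ 0.85 -0.53] [(15, np.float64(-0.7), 1.8), (20, np.flo
[... 1463 characters left out ...]
64(4.0), -1.2)]
41 54 [ 0.86 -0.51] [(15, np.float64(1.3), 0.8), (20, np.float64(-1.4), 0.8), (25, np.float64(-1.4), 0.8), (30, np.float64(-2.5), 0.8), (35, np.float64(-2.5), 0.8), (40, np.float64(-2.5), 0.7), (45, np.float64(-2.6), 0.6), (50, np.float64(-3.8), 0.6), (55, np.float64(-0.2), 0.6), (60, np.float64(3.8), -1.4), (65, np.float64(3.8), -2.3), (70, np.float64(4.0), -1.9), (75, np.float64(-4.0), 2.2), (80, np.float64(-4.0), 2.1), (85, np.float64(-4.0), 0.7), (90, np.float64(3.6), 1.7), (95, np.float64(3.1), 3.2)]
[638.14747121 154.00847774 125.54946852] [-12.60240792  -0.71093588   9.52253656]
flap [(0.61, array([654. , 140.2,  66.6]))]
flap_bar [(0.86, array([655. , 138.8,  68.9]))]
```

apply_moves:
  steps:
    - [[0.016, -0.001, 0.018, 0, 0, 0, -1], [0.016, -0.001, 0.018, 0, 0, 0, -1], [0, 0, 0, 0, 0, 0, -1], [0, 0, 0, 0, 0, 0, -1], [0, 0, 0, 0, 0, 0, -1]]

```text
t: 25.05
ee_pos: [640.6, 154.0, 127.3]
tool_rot: [[0.044, 0.999, -0.0], [0.999, -0.044, 0.0], [-0.0, -0.0, -1.0]]
force: [-7.5, 0.1, 6.6]
finger_gap: 8.0
grip_force: 58.9
```

apply_moves:
  steps:
    - [[0, 0, 0, 0, 0, 0, -1], [0, 0, 0, 0, 0, 0, -1], [0, 0, 0, 0, 0, 0, -1], [0, 0, 0, 0, 0, 0, -1], [0, 0, 0, 0, 0, 0, -1], [0, 0, 0, 0, 0, 0, -1]]

```text
t: 25.65
ee_pos: [640.5, 153.9, 127.2]
tool_rot: [[0.044, 0.999, -0.0], [0.999, -0.044, -0.0], [-0.0, -0.0, -1.0]]
force: [-8.6, -0.4, 6.8]
finger_gap: 7.5
grip_force: 58.9
```

Run:
```python
from h import *
B=bot.snapshot("scene"); o=bot.observe(); print(o["ee_pos"],o["force"],o["t"])
cv2.imwrite("pics/c10.png",cv2.resize(B["color"][130:330,120:390],(800,593),interpolation=2))
```

```text
[640.52467154 153.90402836 127.24532618] [-8.78673868 -0.06431358  6.83660534] 25.7
```

View pics/c10.png

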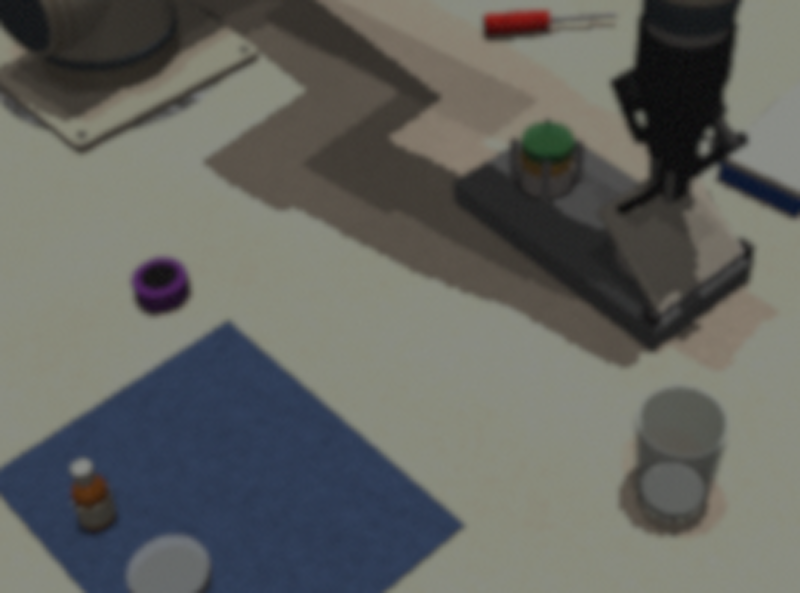

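The stack is level at about (548,160), the flap is held open, and the bystanders in view are where they were.

```bash
python3 -c "
from workcell import bot
print(bot.hand_in())"
```

```text
the job is handed in; nothing more can be done
None
```

I handed the job in at about 26 s: the holder, spacer and green disc are stacked level in the pocket, and the gripper is holding the flap at about 40° (estimated from arm position; the gripper hid the bead); no verdict was returned.

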